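Wedge the belt pulley onto its shaft with the taper key

ROBOT

A 6-joint arm with a two-finger parallel gripper is mounted at the origin on a cart in front of the work surface, level with it; the furniture and walls round the work are solid. World frame = base frame: x ahead of the robot, y to its left, z up, the work surface at z = 0. Lengths are in m, angles in degrees, forces in N, time in s.
With the tool pointing down it reaches from about 0.25 to 0.775 m from the base axis. Payload 8.9 kg.
Tool frame: the origin (TCP) lies midway between the tips of the shut fingers; the grasp point (between the pads) lies 19 mm behind it; z points along the fingers, y is the line along which they close (so a half turn about z gives the same grasp; the last joint's range is limited). The gripper opens to 85 mm and grips with 20 to 120 N. Pads are 22 mm wide; open, the fingers measure 114 mm over their backs; the gripper's body (76 mm by 85 mm) begins 54 mm behind the grasp point. The pads swing forward as they close: fully open they stand 13 mm farther back than shut.
Start: joints at [63.638, 16.656, -8.789, 64.555, 0, 82.019], TCP at [0.166, 0.498, 0.206] pointing down, gripper open.
Joint ranges: [-144.48, 144.48], [-52.06, 99.96], [-74.48, 78.29], [-112.23, 115.85], [-86.99, 84.42], [-180, 180]. Speed limits (degrees/s): [127.2, 127.2, 159.86, 180, 180, 180].

INTERFACE

Orientations are given as a 3x3 rotation matrix whose columns are the frame's x, y, z axes.
In Python, from rig import manip, get_image, camera_params gives the robot as it stands.
- The arm moves only by the tool jog_arm, never from a script. Its argument "commands" is a list of rows, each a list of 3 entries, a list of its own where there are three numbers: the shift along the world's x, y, z normalised to -1 to 1, where 1 is 40 mm, then the turn, a rotation vector about the world's x, y, z normalised to -1 to 1, where 1 is pi/2 rad, then the closure, from 0 (fully open) to 1 (shut). In form: [[[dx, dy, dz], [rx, ry, rz], jaw], ...]. A call has 1 to 5 rows; each row shifts and turns the commanded pose from where the row before left it; what a row does not reach is not made up. A row lasts 1/12 s, in which the tool goes at most 41.7 mm and 7.16 degrees, less where a joint would pass 70% of its speed; a pose out of reach is approached as far as the arm can. A call with a number of a shift or a turn outside -1 to 1 is refused whole. A call with a gripper value outside its range is refused whole. The fingers move at their own pace and stop on an object; the grip force is fixed at half the most. Time passes only in rows, so rows that do not move let the fingers close. It gives the time, the measured TCP pose, the force, the opening and the grip force at its end, in the units of the state.
- manip.sense(): the state, without advancing time (a new reading comes with each control period).
- get_image(name): name is "side" or "top" or "wrist"; returns (picture, depth): 480x640x3 uint8, red, green, blue; 480x640 float32, m along the optical axis (not along the pixel's ray), 0 where there is no reading.
- camera_params(name): a dict with "vfov" (degrees; the focal length in pixels is half the picture's height over the tangent of half this angle, whatever the lens; pixels are square), "cx", "cy" (the principal point, pixels), "pose" (4x4, takes a point from camera to world coordinates); the wrist camera has in their place "mount" (4x4, takes a point from camera to tool coordinates, whose origin is the TCP and whose axes are the flange's). Camera axes: x right, y down, z forward; pixel columns grow to the right and rows downward; lengths in m; the calibration is good to about 2 mm. A picture is of the moment at which its call begins: read the wrist's pose just before it. camera_params takes no time and is no camera call.
- manip.hand_in(): hands the job in; it is judged then, once.
The state is a dict: "clock": time; "joints": joint angles; "qd": joint speeds; "tau": joint torques, N m; "eef_pos": TCP position; "ee_rot": TCP orientation; "force": force on the tool from outside, world axes, zero at the start; "wrist_torque": the same for the moment, N m; "width": finger opening in m; "finger_force": force on a finger pad.
Only numpy, scipy, OpenCV 4.12 (cv2) and the standard library are available. Lean on these libraries where they do the work, as an engineer would, in place of code of your own. Each camera call takes 0.05 s, during which the arm holds its last target. There are 200 camera calls.

TASK

The belt pulley is loose on its shaft. Take the steel taper key out of the wooden block, stand it loosely in the keyway between the pulley's hub and the shaft, flat face against the shaft, and let go of it. Then, with closed fingers, tap or press it down on its head, taking up the pulley's play, until it is wedged tight and resists a push of about 15 N; never push with more than 25 N, or the hub may split.

Things in the scene. Friction and masses are not known exactly. Their poses are not given: they have to be found in the camera images.
- key: dark steel gib-head key, 92 mm tall, 60 g, upright. Origin: centre of its head, a block 20 x 20 x 22 mm (x, y, z up), on a blade 14 mm wide (y). The blade's flat face is upright at x = -10 mm, flush with the head; the +x face tapers. It starts tip down in the holder, head 33 mm above the holder's top
- key_tip (a point): middle of the lower end of the key's blade, 81 mm below and 7 mm to -x of the head's centre; axes as the key's. The blade is 70 mm long, 6.5 mm thick at this tip and 17 mm under the head (0.15 mm per mm)
- holder: fixed beech block 60 x 60 mm, 50 mm high, with a pocket 37 mm deep in which the key stands with 1 mm play. Origin: centre of its underside, z up; the key in it has the same x, y and yaw within 2 mm and 0.05 rad
- stand: fixed grey bearing housing 110 x 110 mm with an upright shaft 32 mm across that carries an aluminium belt pulley (152 mm across, rim 50 to 74 mm up, hub 76 mm across). Origin: on the shaft's axis at the worktop, z up. Hub and shaft end flush, 90 mm up. Shaft flat at x = +12 mm, facing the keyway in the hub
- keyway (a point): middle of the keyway's mouth on the hub's top (18 mm along the stand's x, 90 mm up); axes as the stand's. 19 mm wide (y). At the top the gap runs from the shaft's flat (6 mm to -x) to the hub's back wall (4.3 to 9.7 mm to +x: the pulley sits loosely), which leans in downwards with the key's taper. Aim the blade's tip at this point
- key_place (a point): nominal place of the head's centre when the key is tight, flat face on the shaft, axes along the stand's: 22 mm along the stand's x, 115 mm up. The true height is up to 7 mm more or less. Let go, the key first rests 0 to 25 mm above that; pushed, it goes down against some 2 to 4 N as the pulley shifts, then stiffly, about 5 N per mm; friction holds it where it is left
There are look-alikes about, which are no part of the job. Leave any red look-alike of the stand alone.

How it is judged (in metres and radians):
On the way, in this order (a step that is already met when the one before it is completed fails the run):
1. the key is lifted clear out of the wooden block (height (world z) of key above 0.14 m and contact force between the fingers and key above 1 N), for 0.2 s.
2. the key stands loosely in the keyway and has been let go (x of key in the frame of stand between 0.019 and 0.027 m and y of key in the frame of stand between -0.005 and 0.005 m and height (world z) of key below 0.155 m and angle between key's own z axis and vertical below 0.15 rad and contact force between each of the arm, the fingers and key below 0.1 N), for 0.2 s.
At the end, for the whole second after the job is handed in: left to itself, the key stands upright (within 0.07 rad) and at rest in the keyway, centred within 4 mm, flat face against the shaft (within about 2 mm), head centre below 128 mm, and bears on the shaft with more than 4 N: it is wedged tight (contact force between key and stand above 4 N and x of key in the frame of stand between 0.02 and 0.025 m and y of key in the frame of stand between -0.004 and 0.004 m and height (world z) of key below 0.128 m and angle between key's own z axis and vertical below 0.07 rad and linear speed of key below 0.01 m/s); the robot touches nothing.
It fails at once if the key is forced: it bears on the shaft with more than 30 N (contact force between key and stand above 30 N).
It also fails if it takes over 54 s, if anything falls off the work surface, if the arm or the gripper's body presses on something with over 40 N, if the wrist force passes 120 N, or if a joint passes its speed limit or range.

## Working session

There is one attempt and no reset: what is moved stays moved. The work goes in short steps, Python scripts to look and compute and a tool call to move; the robot and the scene stay as the last step left them, time stands still between calls to the robot, and variables do not carry over. Pictures are saved under pics/ and viewed, at most 10 in all, crops included, and the job is handed in when it is done.

Besides the shell and the picture viewer there is one more tool, called after "Request:" as name([rows], argument=value, ...), one row to a line, values as JSON. jog_arm: Moves the arm, as the interface text tells. Scaled input: -1 to 1 covers 40 mm each way for a shift and pi/2 rad each way for a turn. Its arguments: {"type":"object","properties":{"commands":{"type":"array","items":{"type":"array"}}},"required":["commands"]}

```bash
mkdir -p pics
cat > h.py <<'E'
import numpy as np, cv2
from rig import manip, get_image, camera_params
def cam(name):
    s=manip.sense(); p=camera_params(name); im,d=get_image(name)
    if 'pose' in p: T=np.array(p['pose'])
    else:
        W=np.eye(4); W[:3,:3]=np.array(s['ee_rot']); W[:3,3]=s['eef_pos']; T=W@np.array(p['mount'])
    f=240/np.tan(np.radians(p['vfov'])/2)
    return im,d,T,f,p['cx'],p['cy']
def cloud(c):
    im,d,T,f,cx,cy=c
    v,u=np.mgrid[:480,:640]
    P=np.stack([(u-cx)/f*d,(v-cy)/f*d,d],-1)
    return P@T[:3,:3].T+T[:3,3]
def ray(c,u,v,z):
    im,d,T,f,cx,cy=c
    r=T[:3,:3]@np.array([(u-cx)/f,(v-cy)/f,1]); o=T[:3,3]
    return o+r*(z-o[2])/r[2]
def save(n,im): cv2.imwrite('pics/'+n+'.png',cv2.cvtColor(im,cv2.COLOR_RGB2BGR))
E
python3 - <<'E'
from h import *
import pickle
a=cam('top'); b=cam('side'); pickle.dump((a,b),open('c0.pkl','wb'))
save('top0',a[0]); save('side0',b[0])
for c in (a,b): print(np.round(c[2],3).tolist(),c[3:], (c[1]>0).mean())
E
```

```text
[[0.185, -0.955, 0.232, 0.183], [-0.983, -0.18, 0.043, -0.127], [0.001, -0.235, -0.972, 1.534], [0.0, 0.0, 0.0, 1.0]] (np.float64(611.1384905537321), 326.9785896072756, 230.5250733989015) 0.9722428385416667
[[-0.999, -0.015, 0.043, 0.478], [-0.043, 0.647, -0.761, 0.847], [-0.016, -0.762, -0.647, 0.882], [0.0, 0.0, 0.0, 1.0]] (np.float64(499.5474759664331), 318.34759952196214, 240.6934138962971) 0.9544596354166667
```

View pics/top0.png

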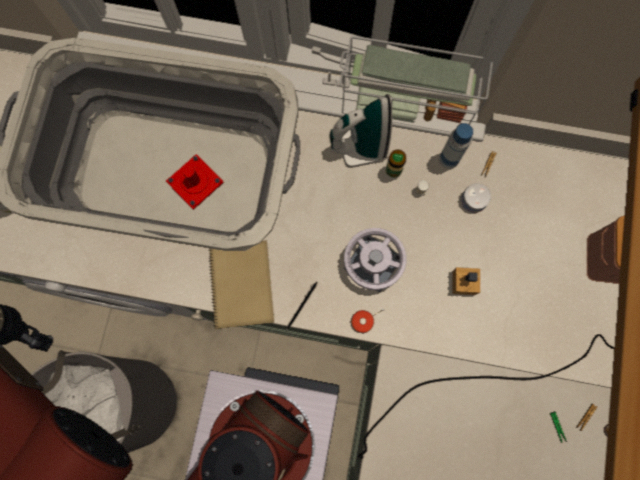

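View pics/side0.png

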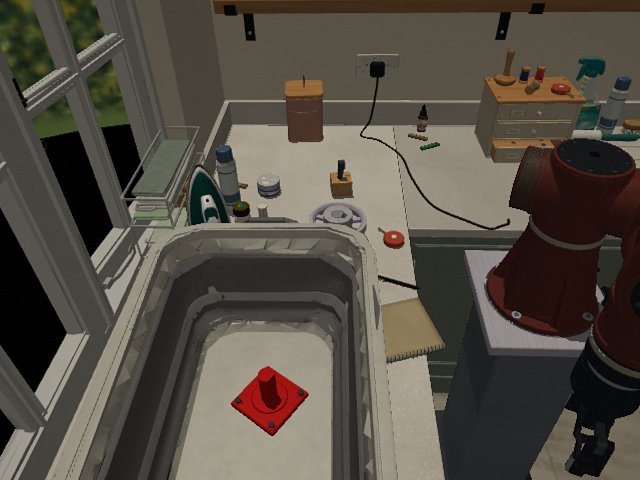

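Top view: the pulley and stand are at about (375,260), the wooden block with its dark key at (467,281). The red stand look-alike lies in the tub at (195,181), and a second red one shows at (270,400) in the side view. I'll measure the grey stand and the block and confirm both in one crop.

Run:
```python
from h import *
import pickle
a,b=pickle.load(open('c0.pkl','rb'))
for n,c in (('top',a),('side',b)):
    P=cloud(c)
    x0,x1,y0,y1=(335,500,220,320) if n=='top' else (300,375,150,240)
    Q=P[y0:y1,x0:x1]; z=Q[...,2]
    hub=(z>.08)&(z<.1)&(Q[...,0]<1)
    print(n,'table',np.median(z))
    for lo,hi in ((.04,.048),(.048,.054),(.06,.08),(.082,.1),(.075,.1),(.1,.13)):
        m=((z>lo)&(z<hi)).astype(np.uint8)
        k,l,s,ce=cv2.connectedComponentsWithStats(m)
        for i in range(1,k):
            if s[i,4]>8:
                q=Q[l==i]; print(lo,hi,s[i,4],np.round(ce[i]+[x0,y0]),np.round(q.mean(0),4),np.round((q.max(0)+q.min(0))/2,4),np.round(np.ptp(q,axis=0),3))
# holder top rect by colour in top
im=a[0]; hsv=cv2.cvtColor(im,cv2.COLOR_RGB2HSV)
m=((hsv[...,0]>8)&(hsv[...,0]<25)&(hsv[...,1]>110)&(hsv[...,2]>60)).astype(np.uint8); w=np.zeros_like(m); w[255:305,440:495]=m[255:305,440:495]
cs=max(cv2.findContours(w,0,2)[0],key=cv2.contourArea); print(cv2.minAreaRect(cs))
bx=cv2.boxPoints(cv2.minAreaRect(cs)); print([np.round(ray(a,*p,.05),4).tolist() for p in bx])
A=cv2.resize(a[0][225:300,338:412],(592,600),interpolation=2)
B=cv2.resize(a[0][262:300,450:485],(200,217),interpolation=2)
o=np.zeros((600,800,3),np.uint8); o[:,:592]=A; o[:217,600:800]=B
C=cv2.resize(b[0][150:240,300:380],(200,225),interpolation=2); o[300:525,600:800]=C
save('crop1',o)
```

```text
top table 3.520153499791956e-05
0.04 0.048 112 [463. 280.] [ 0.4758 -0.4129  0.0453] [ 0.478  -0.4153  0.044 ] [0.059 0.049 0.008]
0.04 0.048 23 [472. 270.] [ 0.5055 -0.4329  0.0456] [ 0.5061 -0.4335  0.045 ] [0.012 0.025 0.006]
0.04 0.048 13 [462. 279.] [ 0.4791 -0.4105  0.0465] [ 0.4792 -0.4105  0.0447] [0.013 0.01  0.006]
0.04 0.048 19 [477. 287.] [ 0.4652 -0.4493  0.0454] [ 0.4651 -0.4498  0.0447] [0.026 0.012 0.004]
0.048 0.054 14 [458. 268.] [ 0.502  -0.3967  0.0491] [ 0.5011 -0.397   0.0497] [0.009 0.014 0.003]
0.048 0.054 245 [466. 281.] [ 0.4736 -0.4211  0.0504] [ 0.4777 -0.4235  0.0509] [0.066 0.063 0.006]
0.048 0.054 9 [382. 288.] [ 0.4183 -0.2206  0.0523] [ 0.4185 -0.2205  0.0509] [0.009 0.018 0.005]
0.06 0.08 1356 [375. 258.] [ 0.4851 -0.1893  0.0708] [ 0.4848 -0.1891  0.07  ] [0.15  0.151 0.02 ]
0.06 0.08 13 [372. 261.] [ 0.4752 -0.1841  0.0722] [ 0.4755 -0.1844  0.0708] [0.007 0.016 0.017]
0.082 0.1 713 [375. 256.] [ 0.4857 -0.1893  0.0886] [ 0.4853 -0.1892  0.0898] [0.076 0.075 0.015]
0.082 0.1 26 [469. 278.] [ 0.4733 -0.4183  0.0928] [ 0.4768 -0.4229  0.0918] [0.019 
[... 1232 characters left out ...]
14.] [ 0.4773 -0.2139  0.0745] [ 0.4857 -0.2043  0.0701] [0.15  0.125 0.02 ]
0.082 0.1 32 [341. 168.] [ 0.4794 -0.4165  0.0906] [ 0.4783 -0.4171  0.0904] [0.018 0.014 0.017]
0.082 0.1 466 [338. 215.] [ 0.4845 -0.1861  0.0933] [ 0.4844 -0.1889  0.0905] [0.073 0.081 0.017]
0.075 0.1 40 [341. 169.] [ 0.4791 -0.4166  0.0883] [ 0.4783 -0.4171  0.0874] [0.018 0.014 0.023]
0.075 0.1 849 [339. 214.] [ 0.4813 -0.1994  0.0865] [ 0.4857 -0.2012  0.087 ] [0.15  0.132 0.024]
0.1 0.13 43 [341. 163.] [ 0.4784 -0.4193  0.1072] [ 0.4785 -0.4209  0.1072] [0.018 0.024 0.014]
((465.5, 281.0), (26.0, 27.0), 90.0)
[[0.4998, -0.3819, 0.05], [0.5121, -0.4472, 0.05], [0.4483, -0.4555, 0.05], [0.4361, -0.3908, 0.05]]
```

View pics/crop1.png

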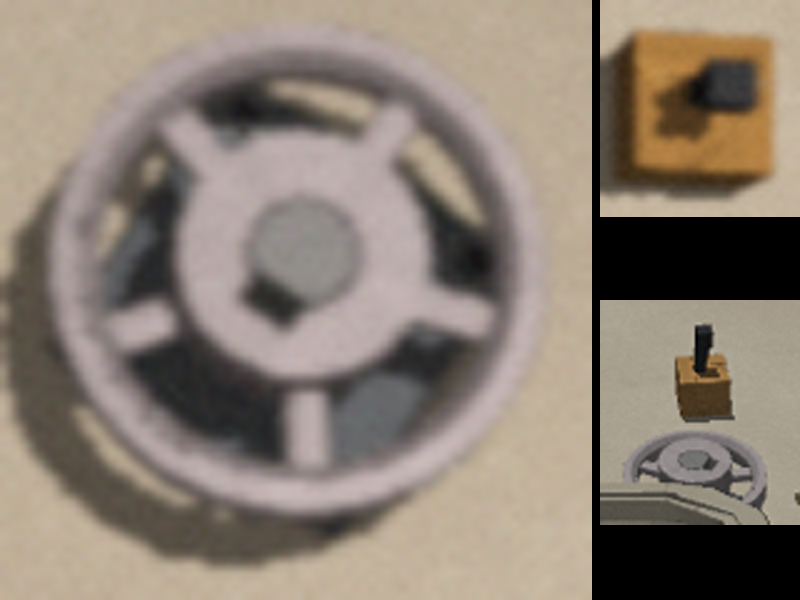

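The grey pulley on its housing, at (375,257) in the top view, fits the description. The red one in the tub has no pulley and is off limits. The keyway is the dark notch at about (372,262), on the robot side of the shaft. The key in the beech block has its head at (472,276), at [0.478,-0.422] with its top at 0.105 m, as expected. I still need its yaw, which takes a close view.

Run:
```python
from h import *
import pickle
s=manip.sense(); print(np.round(s['ee_rot'],3).tolist(),s['eef_pos'],s['clock'],s['force'],s['width'])
print(np.round(camera_params('wrist')['mount'],3).tolist(),camera_params('wrist')['vfov'])
a,b=pickle.load(open('c0.pkl','rb'))
P=np.concatenate([cloud(a).reshape(-1,3),cloud(b).reshape(-1,3)])
m=(P[:,2]>.12)&(P[:,2]<.8)&(abs(P[:,1])<.7)&(P[:,0]>.1)&(P[:,0]<.75)
g,c=np.unique(np.round(P[m][:,:2]/.1).astype(int),axis=0,return_counts=True)
for q,n in zip(g,c):
    if n>10:
        k=m&(np.round(P[:,:2]/.1).astype(int)==q).all(1); print(q/10,n,round(P[k,2].max(),2),end='; ')
```

```text
[[-0.949, 0.315, -0.0], [0.315, 0.949, -0.001], [0.0, -0.001, -1.0]] [0.16535863 0.49783162 0.20510338] 0.1 [-0.30148671 -0.13784139  0.47525771] 0.0855052161417332
[[-0.0, -0.959, -0.284, 0.072], [1.0, -0.0, 0.0, -0.001], [-0.0, -0.284, 0.959, -0.167], [0.0, 0.0, 0.0, 1.0]] 71.0155408272382
[ 0.1 -0.6] 1023 0.51; [ 0.1 -0.1] 130 0.37; [0.1 0. ] 1692 0.37; [0.1 0.2] 548 0.79; [0.1 0.3] 584 0.79; [0.1 0.4] 204 0.35; [0.1 0.5] 214 0.42; [ 0.2 -0.6] 2517 0.51; [0.2 0.4] 250 0.59; [0.2 0.5] 10251 0.6; [0.2 0.6] 1134 0.35; [ 0.3 -0.6] 2156 0.51; [ 0.4 -0.6] 1813 0.51; [0.4 0.1] 1086 0.25; [0.4 0.2] 1735 0.25; [0.4 0.3] 2094 0.26; [0.4 0.4] 2645 0.25; [0.4 0.5] 3352 0.25; [0.4 0.6] 1043 0.25; [0.4 0.7] 20 0.25; [ 0.5 -0.6] 1501 0.51; [0.5 0. ] 119 0.25; [0.5 0.1] 3984 0.26; [0.5 0.2] 315 0.2; [0.5 0.3] 284 0.2; [0.5 0.4] 250 0.19; [0.5 0.5] 108 0.15; [0.5 0.6] 1126 0.25; [0.5 0.7] 839 0.25; [ 0.6 -0.6] 1239 0.51; [0.6 0. ] 601 0.25; [0.6 0.1] 3562 0.26; [0.6 0.6] 944 0.22; [0.6 0.7] 1299 0.25; [ 0.7 -0.6] 998 0.51; [0.7 0. ] 330 0.25; [0.7 0.1] 3556 0.26; [0.7 0.6] 836 0.2; [0.7 0.7] 1219 0.26;
```

Request:
jog_arm([
  [[0.33,-0.9,0.2],[0,0,0],0],
  [[0.33,-0.9,0.2],[0,0,0],0],
  [[0.33,-0.9,0.2],[0,0,0],0],
  [[0.33,-0.9,0.2],[0,0,0],0],
  [[0.33,-0.9,0.2],[0,0,0],0],
])

```text
clock: 0.52
eef_pos: [0.2314, 0.3164, 0.2456]
ee_rot: [[-0.949, 0.315, -0.0], [0.315, 0.949, -0.0], [0.0, -0.001, -1.0]]
force: [2.1, -0.4, 0.7]
width: 0.0853
finger_force: 0.0
```

Request:
jog_arm([
  [[0.35,-0.9,0.15],[0,0,0],0],
  [[0.35,-0.9,0.15],[0,0,0],0],
  [[0.35,-0.9,0.15],[0,0,0],0],
  [[0.35,-0.9,0.15],[0,0,0],0],
  [[0.35,-0.9,0.15],[0,0,0],0],
])

```text
clock: 0.93
eef_pos: [0.3015, 0.1365, 0.2759]
ee_rot: [[-0.949, 0.315, 0.0], [0.315, 0.949, 0.0], [-0.0, 0.0, -1.0]]
force: [0.7, 0.6, 0.0]
width: 0.0852
finger_force: 0.0
```

Request:
jog_arm([
  [[0.35,-0.9,0.15],[0,0,0],0],
  [[0.35,-0.9,0.15],[0,0,0],0],
  [[0.35,-0.9,0.15],[0,0,0],0],
  [[0.35,-0.9,0.15],[0,0,0],0],
  [[0.35,-0.9,0.15],[0,0,0],0],
])

```text
clock: 1.35
eef_pos: [0.3715, -0.0439, 0.3059]
ee_rot: [[-0.949, 0.316, 0.0], [0.316, 0.949, 0.0], [-0.0, 0.0, -1.0]]
force: [1.7, 0.7, -0.0]
width: 0.0856
finger_force: 0.0
```

Request:
jog_arm([
  [[0.57,-0.72,-0.2],[0,0,0],0],
  [[0.57,-0.72,-0.2],[0,0,0],0],
  [[0.57,-0.72,-0.2],[0,0,0],0],
  [[0.57,-0.72,-0.2],[0,0,0],0],
  [[0,0,0],[0,0,0],0],
])

```text
clock: 1.77
eef_pos: [0.465, -0.1613, 0.2707]
ee_rot: [[-0.948, 0.318, -0.002], [0.318, 0.948, 0.0], [0.002, -0.001, -1.0]]
force: [-1.8, 0.6, -0.5]
width: 0.0853
finger_force: 0.0
```

Run:
```python
from h import *
import pickle
c=cam('wrist'); pickle.dump(c,open('c1.pkl','wb')); save('w1',c[0]); s=manip.sense(); print(s['eef_pos'],s['clock'],s['qd'],s['joints'])
```

```text
[ 0.46332058 -0.15902801  0.27148068] 1.8167 [ 2.08257299 -3.77671904 -2.13698384  2.11939655  0.56208806  1.10417038] [-2.74927517e+01  1.13102152e+01 -5.94499634e+00  7.29186319e+01
 -1.36339954e-02 -8.96176371e+00]
```

View pics/w1.png

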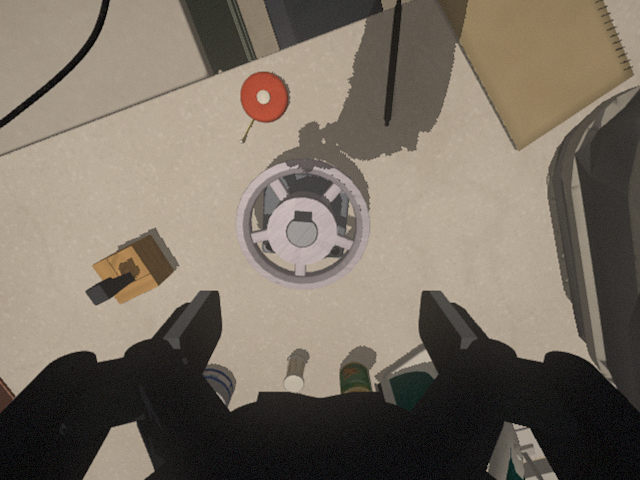

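The wrist view shows the keyway as a dark rectangle at (303,216) above the shaft at (302,233), and the key leaning out of the block with its head at (105,290) and blade base at (128,268). I'll segment both.

Run:
```python
from h import *
import pickle
c=pickle.load(open('c1.pkl','rb')); im=c[0]
g=cv2.cvtColor(im,cv2.COLOR_RGB2GRAY)
# keyway dark
m=np.zeros_like(g); m[206:226,288:320]=(g[206:226,288:320]<100)
cs=max(cv2.findContours(m,0,1)[0],key=cv2.contourArea); r=cv2.minAreaRect(cs); print('keyway',r,[np.round(ray(c,*p,.09),4).tolist() for p in cv2.boxPoints(r)])
M=cs.reshape(-1,2).mean(0); kc=ray(c,*r[0],.09); print(np.round(kc,4))
# hub: depth mask
P=cloud(c); h=((abs(P[...,2]-.09)<.008)).astype(np.uint8); w=np.zeros_like(h); w[180:290,230:375]=h[180:290,230:375]
cs=max(cv2.findContours(w,0,1)[0],key=cv2.contourArea); (x,y),rr=cv2.minEnclosingCircle(cs); print('hub',x,y,rr,np.round(ray(c,x,y,.09),4))
# shaft: grey levels
print(im[216:252:2,302].tolist()); print(im[234,280:326:3].tolist())
A=cv2.resize(im[185:280,240:365],(789,600),interpolation=2)[:, :500]
B=cv2.resize(im[225:310,80:180],(300,255),interpolation=2)
o=np.zeros((600,800,3),np.uint8); o[:,:500]=cv2.resize(im[190:274,267:337],(500,600),interpolation=2); o[:255,500:]=B
save('crop2',o)
```

```text
keyway ((302.4882507324219, 217.65293884277344), (26.076810836791992, 12.731619834899902), 4.39870548248291) [[0.4712, -0.1995, 0.09], [0.4586, -0.1938, 0.09], [0.4694, -0.1685, 0.09], [0.4822, -0.1739, 0.09]]
[ 0.4703 -0.1839  0.09  ]
hub 301.44561767578125 229.89878845214844 34.98188781738281 [ 0.4827 -0.1895  0.09  ]
[[76, 76, 73], [74, 70, 66], [72, 71, 69], [145, 138, 135], [158, 151, 149], [154, 150, 145], [156, 153, 148], [159, 152, 148], [155, 149, 148], [151, 145, 144], [151, 144, 142], [156, 152, 147], [153, 151, 146], [155, 150, 145], [156, 153, 150], [126, 121, 120], [191, 178, 176], [195, 179, 178]]
[[195, 181, 179], [198, 184, 179], [127, 119, 117], [156, 151, 145], [155, 151, 147], [155, 151, 146], [155, 150, 146], [152, 149, 146], [152, 147, 146], [155, 151, 149], [160, 155, 149], [153, 150, 145], [122, 119, 115], [194, 182, 178], [188, 177, 174], [187, 172, 171]]
```

View pics/crop2.png

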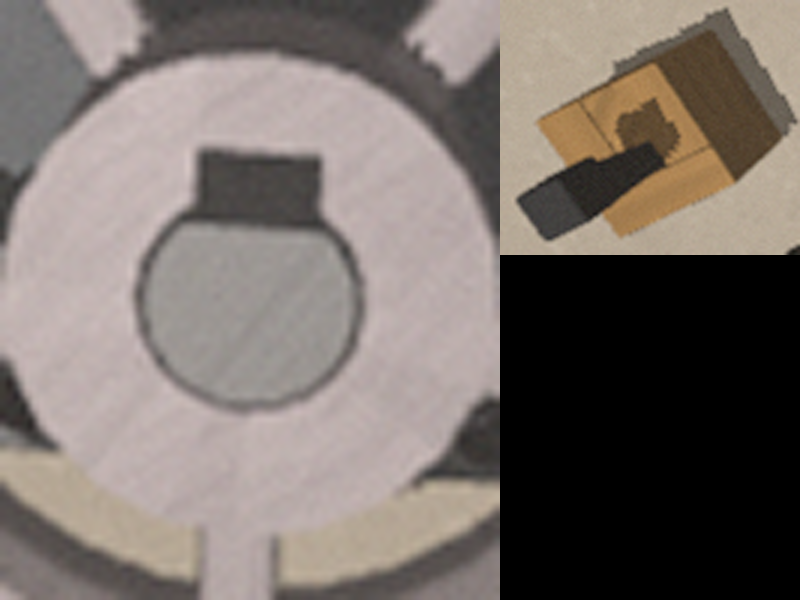

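Request:
jog_arm([
  [[0,-0.95,0],[0,0,0],0],
  [[0,-0.95,0],[0,0,0],0],
  [[0,-0.95,0],[0,0,0],0],
  [[0,-0.95,0],[0,0,0],0],
  [[0,-0.9,0],[0,0,0],0],
])

```text
clock: 2.23
eef_pos: [0.4622, -0.346, 0.2739]
ee_rot: [[-0.949, 0.315, -0.0], [0.315, 0.949, 0.0], [0.0, 0.0, -1.0]]
force: [1.5, -0.2, -0.2]
width: 0.0852
finger_force: 0.0
```

Enlarged crop: the keyway spans x 197–320 with its back wall at y≈152, the shaft flat is at y≈222, and the shaft centre is at (250,298). That gives a stand yaw of about 157°. The key's head sits lower left of the block. Next, a closer look at the key.

Run:
```python
from h import *
import pickle
c=pickle.load(open('c1.pkl','rb'))
for u,v in ((250,298),(260,152),(258,222),(258,187)): print(np.round(ray(c,267+u/7.14,190+v/7.14,.09),4))
c=cam('wrist'); pickle.dump(c,open('c2.pkl','wb')); print(manip.sense()['eef_pos'])
T=c[2]; p=T[:3,:3].T@(np.array([.478,-.422,.094])-T[:3,3]); u=c[4]+c[3]*p[0]/p[2]; v=c[5]+c[3]*p[1]/p[2]; print(u,v)
u,v=int(u),int(v); v0=max(0,v-75);u0=max(0,u-100); print(u0,v0); save('crop3',cv2.resize(c[0][v0:v0+150,u0:u0+200],(800,600),interpolation=2))
```

```text
[ 0.4848 -0.1896  0.09  ]
[ 0.4641 -0.1807  0.09  ]
[ 0.4741 -0.1845  0.09  ]
[ 0.469  -0.1828  0.09  ]
[ 0.46186285 -0.35196558  0.27293945]
258.9695372326856 241.50256690785196
158 166
```

View pics/crop3.png

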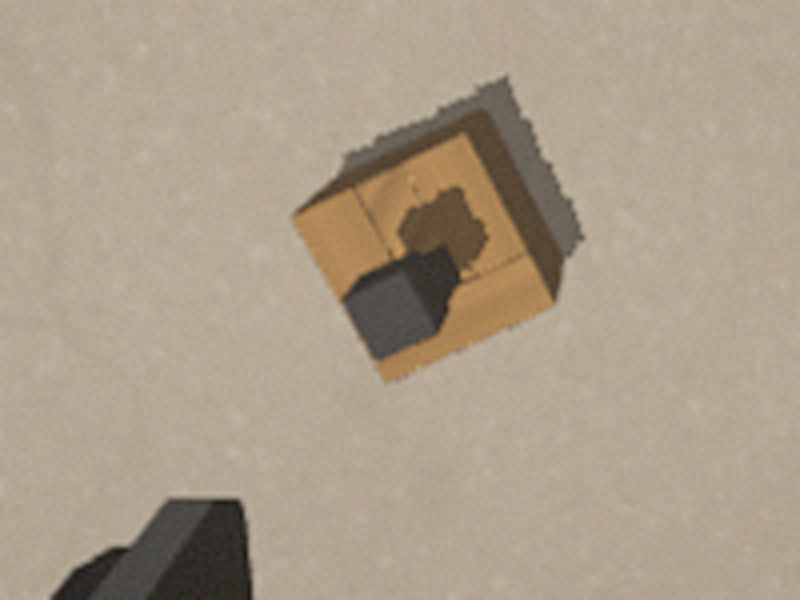

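Crop 3 shows the block's top corners at (295,215), (465,135), (555,300) and (388,380), and the head's top face at (343,300)–(405,268)–(437,335)–(380,360). The blade's tapering side (+x) is up-left. Both the pocket seams and the taper seen in crop 2 put the flat on the lower right. I'll compute the yaw from rays.

Run:
```python
from h import *
import pickle
c=pickle.load(open('c2.pkl','rb'))
R=lambda q,z: np.array([ray(c,158+u/4,166+v/4,z)[:2] for u,v in q])
for q,z in (([(295,215),(465,135),(555,300),(388,380)],.05),([(343,300),(405,268),(437,335),(380,360)],.105)):
    W=R(q,z); print(np.round(W.mean(0),4))
    for i in range(4):
        d=W[(i+1)%4]-W[i]; print(round(np.linalg.norm(d)*1000,1), round(np.degrees(np.arctan2(d[1],d[0])),1))
# depth-based head
P=cloud(c); m=(P[...,2]>.098)&(P[...,2]<.112)&(abs(P[...,0]-.478)<.03)&(abs(P[...,1]+.42)<.03)
q=P[m]; print(m.sum(),np.round(q.mean(0),4),cv2.minAreaRect((q[:,:2]*1000).astype(np.float32)))
```

```text
[ 0.4782 -0.4231]
57.1 96.7
56.9 8.2
58.4 -81.9
58.3 -173.1
[ 0.4779 -0.4235]
18.8 99.2
19.9 3.8
16.9 -83.9
18.9 -170.7
363 [ 0.4765 -0.424   0.103 ] ((476.98321533203125, -424.6456298828125), (20.236251831054688, 20.15230369567871), 7.537623882293701)
```

Request:
jog_arm([
  [[0.1,-0.46,-0.5],[0,0,0.072],0],
  [[0.1,-0.45,-0.5],[0,0,0.072],0],
  [[0.1,-0.45,-0.5],[0,0,0.072],0],
  [[0.1,-0.45,-0.5],[0,0,0.072],0],
  [[0,0,0],[0,0,0],0],
])

```text
clock: 2.7
eef_pos: [0.4775, -0.4178, 0.1893]
ee_rot: [[-0.991, -0.137, -0.004], [-0.137, 0.991, 0.004], [0.003, 0.004, -1.0]]
force: [-1.7, 1.1, 0.2]
width: 0.085
finger_force: 0.0
```

Request:
jog_arm([
  [[0,0,0],[0,0,0],0],
  [[0,0,0],[0,0,0],0],
])

```text
clock: 2.87
eef_pos: [0.4788, -0.4165, 0.1944]
ee_rot: [[-0.992, -0.129, 0.0], [-0.129, 0.992, 0.0], [-0.0, 0.0, -1.0]]
force: [-0.3, -0.3, 0.0]
width: 0.0858
finger_force: 0.0
```

Request:
jog_arm([
  [[-0.02,-0.15,-0.7],[0,0,0],0],
  [[0,0,-0.7],[0,0,0],0],
  [[0,0,-0.7],[0,0,0],0],
  [[0,0,-0.73],[0,0,0],0.4],
  [[0,0,0],[0,0,0],0.6],
])

```text
clock: 3.28
eef_pos: [0.4761, -0.4201, 0.0768]
ee_rot: [[-0.991, -0.13, -0.004], [-0.13, 0.991, 0.005], [0.004, 0.005, -1.0]]
force: [-0.9, 2.3, -0.3]
width: 0.0637
finger_force: 0.0
```

Request:
jog_arm([
  [[0,0,0],[0,0,0],0.6],
  [[0,0,0],[0,0,0],0.6],
  [[0,0,0],[0,0,0],0.65],
])

```text
clock: 3.53
eef_pos: [0.4793, -0.4244, 0.0833]
ee_rot: [[-0.991, -0.131, 0.003], [-0.131, 0.991, -0.003], [-0.002, -0.003, -1.0]]
force: [0.6, 0.1, 0.0]
width: 0.0302
finger_force: 0.0
```

Run:
```python
from h import *
c=cam('wrist'); s=manip.sense(); print(s['eef_pos'],s['width'],s['force'],s['clock']); save('w4',c[0][200:440,160:480].repeat(2,0).repeat(2,1))
```

```text
[ 0.47911762 -0.42434846  0.08296904] 0.029824544906275133 [-0.19172821  0.13428099  0.74032409] 3.5833
```

View pics/w4.png

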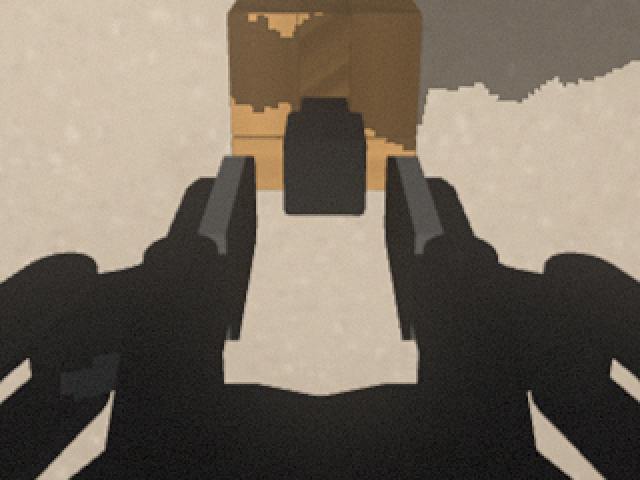

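The view shows the head (x 285–365) centred between the fingers (252 and 388) and square to them. I'll lower 3 mm, close and lift.

Request:
jog_arm([
  [[0,0,-0.07],[0,0,0],0.8],
  [[0,0,0],[0,0,0],1],
  [[0,0,0],[0,0,0],1],
  [[0,0,0],[0,0,0],1],
  [[0,0,0],[0,0,0],1],
])

```text
clock: 4.0
eef_pos: [0.4787, -0.4229, 0.0796]
ee_rot: [[-0.991, -0.132, 0.002], [-0.132, 0.991, -0.0], [-0.002, -0.0, -1.0]]
force: [-2.2, 6.2, 13.8]
width: 0.0003
finger_force: 6.9
```

Request:
jog_arm([
  [[0,0,0.1],[0,0,0],1],
  [[0,0,0.2],[0,0,0],1],
  [[0,0,0.3],[0,0,0],1],
  [[0,0,0.4],[0,0,0],1],
  [[0,0,0],[0,0,0],1],
])

```text
clock: 4.42
eef_pos: [0.4792, -0.425, 0.1211]
ee_rot: [[-0.991, -0.131, 0.003], [-0.131, 0.991, -0.004], [-0.003, -0.004, -1.0]]
force: [1.1, 0.2, 1.2]
width: 0.0001
finger_force: 0.0
```

The fingers shut empty. Looking.

Run:
```python
from h import *
c=cam('wrist'); s=manip.sense(); print(s['eef_pos'],s['width'],s['force'],s['clock'])
import pickle; pickle.dump(c,open('c5.pkl','wb'))
save('w5',cv2.resize(c[0][120:440,120:520],(750,600)))
P=cloud(c); 
m=(P[...,2]>.06)&(P[...,2]<.112)&(abs(P[...,0]-.478)<.05)&(abs(P[...,1]+.42)<.05)
for lo,hi in ((.055,.075),(.075,.095),(.095,.115)):
    q=P[(P[...,2]>lo)&(P[...,2]<hi)&(abs(P[...,0]-.478)<.05)&(abs(P[...,1]+.42)<.05)]; print(lo,len(q),np.round(q.mean(0),4) if len(q) else '')
```

```text
[ 0.47888086 -0.42459374  0.1196244 ] -5.100959537264508e-05 [ 0.45328628 -0.06717244  1.01061412] 4.4667
0.055 40 [ 0.474  -0.4245  0.0588]
0.075 161 [ 0.4674 -0.4255  0.0892]
0.095 1200 [ 0.4756 -0.4243  0.1027]
```

View pics/w5.png

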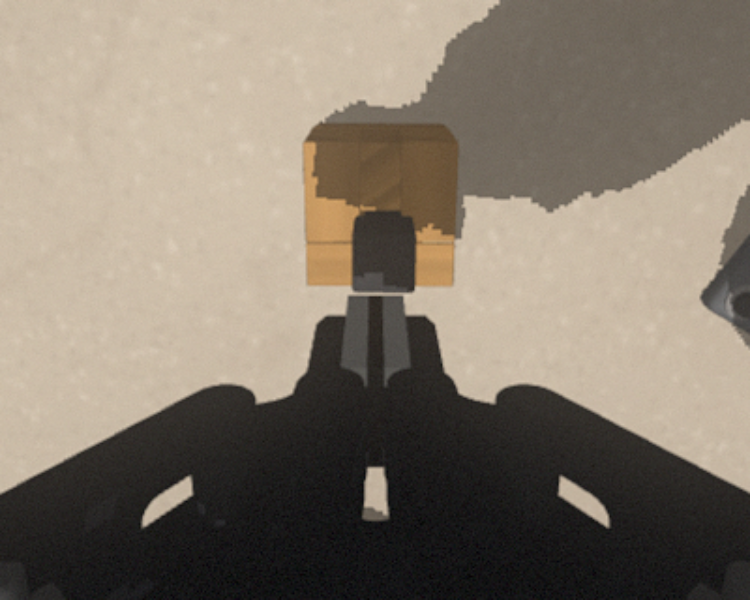

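The key still stands in its pocket, with its head at crop rows 215–290 and the shut fingertips at (375,295). I'll use the depth image to find where the fingertips really are relative to the head.

Run:
```python
from h import *
import pickle
c=pickle.load(open('c5.pkl','rb')); P=cloud(c)
for v in (240,245,250,255,260,265,270,273,276,279,282,285,290,300,310):
    print(v,[tuple(np.round(P[v,u]*1000).astype(int)) for u in (310,316,320,326,332)])
```

```text
240 [(np.int64(468), np.int64(-434), np.int64(95)), (np.int64(468), np.int64(-430), np.int64(95)), (np.int64(468), np.int64(-428), np.int64(95)), (np.int64(467), np.int64(-424), np.int64(96)), (np.int64(467), np.int64(-421), np.int64(95))]
245 [(np.int64(469), np.int64(-433), np.int64(102)), (np.int64(469), np.int64(-430), np.int64(102)), (np.int64(468), np.int64(-428), np.int64(103)), (np.int64(467), np.int64(-424), np.int64(104)), (np.int64(407), np.int64(-435), np.int64(288))]
250 [(np.int64(472), np.int64(-433), np.int64(102)), (np.int64(472), np.int64(-429), np.int64(103)), (np.int64(471), np.int64(-427), np.int64(103)), (np.int64(471), np.int64(-424), np.int64(103)), (np.int64(470), np.int64(-420), np.int64(103))]
255 [(np.int64(475), np.int64(-433), np.int64(104)), (np.int64(474), np.int64(-429), np.int64(103)), (np.int64(474), np.int64(-427), np.int64(104)), (np.int64(474), np.int64(-423), np.int64(103)), (np.int64(473), np.int64(-420), np.int64(103))]
260 [(np.int64(478), np.int64(-432), np.int64(104)), (np.int64(478), np.int64(-429), np.int64(102)), (np.int64(477), np.int64
[... 1864 characters left out ...]
), np.int64(162)), (np.int64(468), np.int64(-429), np.int64(163)), (np.int64(468), np.int64(-427), np.int64(163)), (np.int64(467), np.int64(-425), np.int64(164)), (np.int64(467), np.int64(-423), np.int64(162))]
300 [(np.int64(468), np.int64(-431), np.int64(172)), (np.int64(468), np.int64(-429), np.int64(171)), (np.int64(468), np.int64(-427), np.int64(171)), (np.int64(468), np.int64(-425), np.int64(170)), (np.int64(467), np.int64(-423), np.int64(172))]
310 [(np.int64(468), np.int64(-431), np.int64(179)), (np.int64(468), np.int64(-429), np.int64(179)), (np.int64(468), np.int64(-427), np.int64(179)), (np.int64(468), np.int64(-425), np.int64(178)), (np.int64(467), np.int64(-423), np.int64(179))]
```

Depth puts the real fingertips at z≈0.150 while the reported TCP is 0.120, so the tips are about 30 mm above the reported TCP. The closing fingers pressed on top of the head, which explains the 13.8 N. I'll check this against the side camera.

Run:
```python
from h import *
c=cam('side'); P=cloud(c)
m=(abs(P[...,0]-.479)<.05)&(abs(P[...,1]+.425)<.05)&(P[...,2]>.06)&(P[...,2]<.3)
z=P[m][:,2]; print(np.histogram(z,bins=np.arange(.06,.21,.01)))
v,u=np.where(m); print(u.min(),u.max(),v.min(),v.max())
for vv in range(100,176,3):
    r=P[vv,325:352]; k=(abs(r[:,1]+.425)<.06)&(r[:,2]>.06); 
    if k.any(): print(vv,k.sum(),np.round(r[k].mean(0),3))
print(manip.sense()['joints'])
```

```text
(array([16, 14, 18, 21, 32, 12,  0,  0,  0, 16, 26, 22, 16, 14]), array([0.06, 0.07, 0.08, 0.09, 0.1 , 0.11, 0.12, 0.13, 0.14, 0.15, 0.16,
       0.17, 0.18, 0.19, 0.2 ]))
328 355 101 177
100 24 [ 0.485 -0.395  0.313]
103 24 [ 0.485 -0.394  0.305]
106 24 [ 0.485 -0.395  0.296]
109 22 [ 0.482 -0.393  0.288]
112 16 [ 0.479 -0.39   0.281]
115 15 [ 0.481 -0.407  0.264]
118 15 [ 0.478 -0.397  0.26 ]
121 15 [ 0.478 -0.396  0.252]
124 14 [ 0.479 -0.398  0.242]
127 13 [ 0.477 -0.398  0.233]
130 13 [ 0.475 -0.38   0.233]
133 11 [ 0.475 -0.378  0.225]
136 11 [ 0.477 -0.387  0.211]
139 10 [ 0.475 -0.398  0.196]
142 8 [ 0.478 -0.415  0.177]
145 8 [ 0.478 -0.415  0.168]
148 8 [ 0.478 -0.417  0.157]
160 7 [ 0.479 -0.432  0.108]
163 8 [ 0.477 -0.411  0.111]
166 7 [ 0.478 -0.414  0.099]
169 7 [ 0.478 -0.415  0.088]
172 6 [ 0.48  -0.419  0.075]
175 5 [ 0.481 -0.416  0.066]
[-4.80976683e+01  3.21042061e+01  1.89343708e+00  5.96885621e+01
 -5.54559643e-03 -5.56281124e+01]
```

Both cameras agree: the real tips are about 31 mm above the reported TCP. I'll open, move +2 mm in y, go down to eef z ≈ 0.048 and grip.

Request:
jog_arm([
  [[-0.03,0.05,0],[0,0,0],0.45],
  [[0,0,0],[0,0,0],0.45],
  [[0,0,0],[0,0,0],0.45],
  [[0,0,0],[0,0,0],0.45],
  [[0,0,0],[0,0,0],0.45],
])

```text
clock: 4.93
eef_pos: [0.4766, -0.4212, 0.1172]
ee_rot: [[-0.991, -0.131, -0.0], [-0.131, 0.991, 0.0], [0.0, 0.0, -1.0]]
force: [-0.3, 0.0, 0.4]
width: 0.047
finger_force: 0.0
```

Request:
jog_arm([
  [[0,0,-0.4],[0,0,0],0.45],
  [[0,0,-0.5],[0,0,0],0.45],
  [[0,0,-0.5],[0,0,0],0.45],
  [[0,0,-0.39],[0,0,0],0.45],
  [[0,0,0],[0,0,0],0.45],
])

```text
clock: 5.35
eef_pos: [0.475, -0.4196, 0.0426]
ee_rot: [[-0.991, -0.131, -0.004], [-0.131, 0.991, 0.004], [0.003, 0.004, -1.0]]
force: [0.4, 0.1, 0.2]
width: 0.0468
finger_force: 0.0
```

Run:
```python
from h import *
c=cam('wrist'); s=manip.sense(); print(s['eef_pos'],s['width'],s['force'],s['clock'])
P=cloud(c)
for v in (270,285,300,315,330):
    print(v,[tuple(np.round(P[v,u]*1000).astype(int).tolist()) for u in (270,280,285,290,300,310,320,330,340,350,355,365)])
```

```text
[ 0.47576484 -0.42032617  0.04449032] 0.04682807067410876 [-0.53416121  0.26550126 -0.1845374 ] 5.4
270 [(473, -447, 48), (472, -442, 48), (472, -439, 49), (471, -437, 49), (472, -432, 47), (471, -427, 47), (470, -421, 48), (469, -416, 49), (468, -411, 49), (468, -406, 48), (467, -404, 48), (466, -399, 49)]
285 [(482, -446, 48), (481, -441, 49), (480, -438, 50), (480, -436, 49), (476, -431, 56), (475, -426, 57), (474, -421, 57), (477, -415, 48), (476, -410, 49), (476, -405, 49), (476, -402, 48), (475, -397, 49)]
300 [(491, -446, 47), (490, -440, 48), (489, -438, 48), (468, -434, 87), (468, -430, 87), (468, -426, 86), (467, -422, 86), (466, -418, 87), (485, -409, 49), (484, -404, 49), (484, -401, 49), (483, -396, 48)]
315 [(499, -445, 48), (498, -439, 48), (470, -435, 97), (468, -433, 98), (468, -429, 98), (468, -426, 98), (466, -422, 100), (466, -418, 99), (494, -407, 48), (494, -402, 48), (493, -400, 49), (492, -394, 49)]
330 [(509, -444, 47), (507, -438, 49), (472, -434, 103), (472, -432, 103), (471, -429, 103), (471, -425, 104), (470, -422, 104), (470, -418, 102), (503, -406, 48), (502, -401, 48), (503, -398, 47), (501, -393, 48)]
```

Request:
jog_arm([
  [[0,0,0],[0,0,0],0.45],
  [[0,0,0],[0,0,0],0.45],
  [[0,-0.07,0],[0,0,0],0.45],
  [[0,0,0],[0,0,0],0.6],
  [[0,0,0],[0,0,0],0.6],
])

```text
clock: 5.82
eef_pos: [0.4771, -0.4247, 0.0467]
ee_rot: [[-0.991, -0.131, 0.001], [-0.131, 0.991, -0.001], [-0.001, -0.001, -1.0]]
force: [-0.0, -0.0, -0.5]
width: 0.034
finger_force: 0.0
```

Run:
```python
from h import *
c=cam('wrist'); s=manip.sense(); print(s['eef_pos'],s['width'],s['force'],s['clock'])
P=cloud(c); g=cv2.cvtColor(c[0],cv2.COLOR_RGB2GRAY)
# objects: head at z .098-.11 and fingers z>.07, row-wise
for v in (325,335,345):
    z=P[v,:,2]; print(v,[(u,*np.round(P[v,u]*1000).astype(int).tolist()) for u in range(250,395,6) if z[u]>.06])
```

```text
[ 0.47692732 -0.4245094   0.04652341] 0.03414355400996099 [-0.301973   -0.07254857 -0.01106181] 5.8667
325 [(250, 467, -450, 117), (256, 467, -448, 116), (262, 472, -447, 109), (268, 471, -445, 109), (274, 476, -443, 101), (280, 486, -442, 86), (304, 473, -432, 103), (310, 473, -430, 103), (316, 473, -428, 103), (322, 472, -426, 103), (328, 473, -423, 102), (334, 472, -421, 103), (340, 471, -419, 104), (346, 471, -417, 104), (358, 483, -408, 82), (364, 472, -409, 100), (370, 467, -409, 109), (376, 466, -407, 109), (382, 461, -407, 117), (388, 461, -406, 117), (394, 460, -404, 119)]
335 [(250, 467, -449, 122), (256, 468, -447, 121), (262, 467, -445, 122), (268, 475, -445, 109), (274, 479, -443, 104), (304, 477, -432, 103), (310, 477, -430, 104), (316, 477, -427, 103), (322, 476, -425, 103), (328, 475, -423, 105), (334, 476, -421, 103), (340, 476, -418, 103), (346, 475, -416, 103), (364, 476, -409, 102), (370, 470, -409, 109), (376, 467, -408, 115), (382, 462, -408, 122), (388, 462, -406, 122), (394, 462, -404, 121)]
345 [(250, 467, -448, 128), (256, 467, -446, 127), (262, 467, -444, 127), (268, 479, -444, 110), (274, 482, -442, 105), (304, 481, -431, 104), (310, 481, -429, 104), (316, 481, -427, 103), (322, 481, -424, 103), (328, 481, -422, 103), (334, 480, -420, 103), (340, 480, -418, 103), (346, 479, -416, 104), (364, 480, -408, 101), (370, 474, -408, 109), (376, 462, -411, 127), (382, 462, -409, 128), (388, 462, -407, 127), (394, 461, -406, 127)]
```

Head y −433..−416 lies between the pads (−443, −409), and the tips are below the head's underside. Closing.

Request:
jog_arm([
  [[0,0,0],[0,0,0],0.8],
  [[0,0,0],[0,0,0],1],
  [[0,0,0],[0,0,0],1],
  [[0,0,0],[0,0,0],1],
  [[0,0,0],[0,0,0],1],
])

```text
clock: 6.28
eef_pos: [0.4769, -0.4244, 0.0463]
ee_rot: [[-0.991, -0.131, 0.0], [-0.131, 0.991, -0.0], [-0.0, -0.0, -1.0]]
force: [-0.2, -0.3, 2.3]
width: 0.0191
finger_force: 58.6
```

Gripped (19.1 mm, 59 N). Lifting 100 mm, then moving over the keyway while turning −30.5°.

Request:
jog_arm([
  [[0,0,0.3],[0,0,0],1],
  [[0,0,0.55],[0,0,0],1],
  [[0,0,0.6],[0,0,0],1],
  [[0,0,0.6],[0,0,0],1],
  [[0,0,0.45],[0,0,0],1],
])

```text
clock: 6.7
eef_pos: [0.4769, -0.4242, 0.1476]
ee_rot: [[-0.991, -0.131, 0.0], [-0.131, 0.991, -0.0], [-0.0, -0.0, -1.0]]
force: [0.7, -0.3, -0.2]
width: 0.0196
finger_force: 59.3
```

Request:
jog_arm([
  [[0,0,0],[0,0,0],1],
  [[0,0,0],[0,0,0],1],
  [[0,0,0],[0,0,0],1],
])

```text
clock: 6.95
eef_pos: [0.4763, -0.4236, 0.1449]
ee_rot: [[-0.991, -0.131, -0.001], [-0.131, 0.991, 0.001], [0.001, 0.001, -1.0]]
force: [0.2, 0.7, -0.8]
width: 0.0193
finger_force: 59.4
```

Request:
jog_arm([
  [[-0.05,0.8,0.03],[0,0,-0.068],1],
  [[-0.05,0.8,0.03],[0,0,-0.068],1],
  [[-0.05,0.8,0.03],[0,0,-0.068],1],
  [[-0.05,0.8,0.03],[0,0,-0.068],1],
  [[-0.05,0.8,0.03],[0,0,-0.068],1],
])

```text
clock: 7.37
eef_pos: [0.4655, -0.2621, 0.1504]
ee_rot: [[-0.918, 0.397, -0.002], [0.397, 0.918, 0.002], [0.003, 0.001, -1.0]]
force: [1.8, 0.8, 0.2]
width: 0.0191
finger_force: 59.4
```

Request:
jog_arm([
  [[-0.05,0.8,0],[0,0,0],1],
  [[-0.05,0.8,0],[0,0,0],1],
  [[0,0.5,0],[0,0,0],1],
  [[0,0,0],[0,0,0],1],
  [[0,0,0],[0,0,0],1],
])

```text
clock: 7.78
eef_pos: [0.4621, -0.1791, 0.1511]
ee_rot: [[-0.921, 0.39, -0.002], [0.39, 0.921, 0.001], [0.002, 0.0, -1.0]]
force: [0.8, -0.4, -0.4]
width: 0.0194
finger_force: 59.4
```

Run:
```python
from h import *
import pickle
c=cam('wrist'); s=manip.sense(); print(s['eef_pos'],s['width'],s['clock']); pickle.dump(c,open('c6.pkl','wb'))
save('w6',cv2.resize(c[0][190:370,200:440],(800,600),interpolation=2))
P=cloud(c); S=np.array([.4848,-.1896]); a=np.radians(157); R=np.array([[np.cos(a),np.sin(a)],[-np.sin(a),np.cos(a)]])
Q=(P[...,:2]-S)@R.T*1000
for v in range(200,360,8):
    print(v,[(*np.round(Q[v,u]).astype(int).tolist(),int(round(P[v,u,2]*1000))) for u in (302,308,314,320,326,332,338)])
```

```text
[ 0.46240403 -0.18000693  0.15122222] 0.01886678648722025 7.8333
200 [(39, 17, 12), (40, 11, 13), (39, 6, 12), (39, 0, 13), (39, -5, 12), (40, -11, 14), (40, -16, 13)]
208 [(32, 17, 11), (33, 11, 16), (33, 6, 16), (33, 0, 16), (33, -5, 16), (32, -11, 13), (32, -16, 12)]
216 [(35, 15, 57), (37, 10, 66), (37, 5, 68), (38, 0, 69), (37, -4, 65), (36, -9, 64), (34, -14, 55)]
224 [(36, 13, 85), (37, 9, 89), (36, 5, 87), (36, 0, 88), (36, -4, 88), (37, -8, 89), (36, -13, 85)]
232 [(31, 13, 88), (31, 9, 88), (31, 5, 89), (31, 0, 89), (31, -4, 89), (31, -8, 89), (30, -13, 87)]
240 [(25, 13, 88), (25, 9, 88), (25, 5, 89), (25, 0, 88), (25, -4, 88), (25, -8, 89), (25, -13, 89)]
248 [(18, 13, 88), (12, 10, 68), (11, 5, 66), (12, 0, 68), (12, -4, 68), (15, -9, 79), (19, -13, 88)]
256 [(13, 13, 89), (12, 9, 86), (11, 5, 85), (11, 0, 85), (12, -4, 86), (12, -8, 86), (13, -13, 89)]
264 [(7, 13, 90), (6, 9, 89), (21, 4, 125), (21, 0, 125), (21, -3, 125), (21, -7, 126), (6, -13, 88)]
272 [(0, 14, 88), (24, 7, 145), (24, 4, 145), (25, 0, 147), (24, -3, 146), (24, -6, 146), (97, 1, 318)]
280 [(-7, 14, 8
[... 346 characters left out ...]
200), (34, 0, 200), (34, -2, 200), (34, -4, 200), (34, -7, 201)]
312 [(34, 7, 206), (34, 5, 206), (33, 3, 206), (34, 0, 206), (33, -2, 206), (34, -4, 206), (34, -6, 206)]
320 [(31, 7, 208), (31, 5, 208), (31, 3, 208), (32, 0, 208), (31, -2, 208), (31, -4, 207), (32, -6, 209)]
328 [(28, 7, 208), (28, 5, 207), (28, 3, 208), (29, 0, 209), (28, -2, 208), (28, -4, 208), (28, -6, 208)]
336 [(25, 7, 208), (25, 5, 208), (25, 3, 208), (24, 0, 207), (25, -2, 208), (25, -4, 209), (25, -6, 209)]
344 [(21, 7, 208), (21, 5, 208), (21, 3, 208), (21, 0, 208), (21, -2, 208), (21, -4, 209), (21, -6, 207)]
352 [(17, 7, 208), (18, 5, 209), (18, 3, 208), (18, 0, 208), (18, -2, 209), (18, -4, 208), (18, -6, 209)]
```

View pics/w6.png

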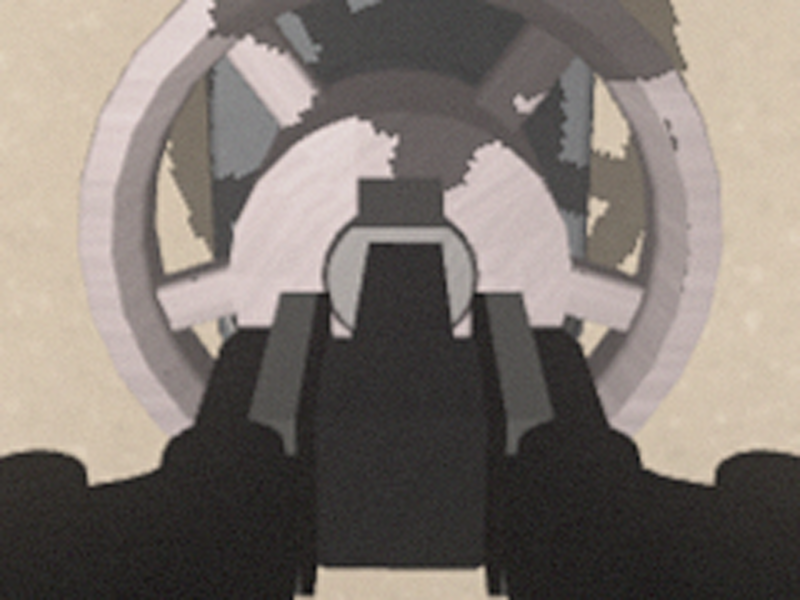

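The view shows the key square over the slot. The tip is at crop x 367–443 and the keyway at 357–443, so the y error is under 1 mm. In x the tip spans 14–20.5 mm in a slot of about 12–22 mm. Lowering slowly.

Request:
jog_arm([
  [[-0.005,-0.015,-0.25],[0,0,0],1],
  [[0,0,-0.25],[0,0,0],1],
  [[0,0,-0.25],[0,0,0],1],
  [[0,0,-0.2],[0,0,0],1],
  [[0,0,0],[0,0,0],1],
])

```text
clock: 8.25
eef_pos: [0.4613, -0.181, 0.1117]
ee_rot: [[-0.92, 0.393, -0.003], [0.393, 0.92, 0.002], [0.003, 0.0, -1.0]]
force: [1.2, -0.3, -0.4]
width: 0.0189
finger_force: 59.4
```

Request:
jog_arm([
  [[0,0,-0.1],[0,0,0],1],
  [[0,0,-0.05],[0,0,0],1],
  [[0,0,0],[0,0,0],1],
])

```text
clock: 8.5
eef_pos: [0.4625, -0.181, 0.1078]
ee_rot: [[-0.92, 0.392, -0.0], [0.392, 0.92, 0.0], [0.0, 0.0, -1.0]]
force: [0.0, -1.0, -0.6]
width: 0.0193
finger_force: 59.4
```

Request:
jog_arm([
  [[0,0,-0.05],[0,0,0],1],
  [[0,0,-0.05],[0,0,0],1],
  [[0,0,-0.05],[0,0,0],1],
  [[0,0,0],[0,0,0],1],
  [[0,0,0],[0,0,0],1],
])

```text
clock: 8.92
eef_pos: [0.4625, -0.1807, 0.102]
ee_rot: [[-0.92, 0.392, -0.0], [0.392, 0.92, 0.0], [0.0, 0.0, -1.0]]
force: [-0.6, 0.3, -1.0]
width: 0.0191
finger_force: 59.4
```

Request:
jog_arm([
  [[0,0,-0.05],[0,0,0],1],
  [[0,0,-0.05],[0,0,0],1],
  [[0,0,0],[0,0,0],1],
  [[0,0,0],[0,0,0],1],
])

```text
clock: 9.25
eef_pos: [0.4624, -0.1807, 0.0979]
ee_rot: [[-0.92, 0.392, -0.0], [0.392, 0.92, 0.0], [0.0, 0.0, -1.0]]
force: [0.2, 0.8, 0.2]
width: 0.0193
finger_force: 59.4
```

Request:
jog_arm([
  [[0,0,-0.05],[0,0,0],1],
  [[0,0,0],[0,0,0],1],
  [[0,0,0],[0,0,0],1],
])

```text
clock: 9.5
eef_pos: [0.4625, -0.1807, 0.0959]
ee_rot: [[-0.92, 0.392, -0.0], [0.392, 0.92, 0.0], [0.0, 0.0, -1.0]]
force: [-0.4, -0.2, -0.1]
width: 0.0193
finger_force: 59.4
```

Request:
jog_arm([
  [[0,0,-0.04],[0,0,0],1],
  [[0,0,0],[0,0,0],1],
  [[0,0,-0.04],[0,0,0],1],
  [[0,0,0],[0,0,0],1],
  [[0,0,0],[0,0,0],1],
])

```text
clock: 9.92
eef_pos: [0.4626, -0.1808, 0.0928]
ee_rot: [[-0.92, 0.392, 0.0], [0.392, 0.92, -0.0], [-0.0, 0.0, -1.0]]
force: [-0.5, -0.1, -0.9]
width: 0.0195
finger_force: 59.4
```

Request:
jog_arm([
  [[0,0,-0.05],[0,0,0],1],
  [[0,0,0],[0,0,0],1],
  [[0,0,-0.05],[0,0,0],1],
  [[0,0,0],[0,0,0],1],
  [[0,0,0],[0,0,0],1],
])

```text
clock: 10.33
eef_pos: [0.4627, -0.1809, 0.0887]
ee_rot: [[-0.92, 0.392, 0.0], [0.392, 0.92, -0.0], [-0.0, -0.0, -1.0]]
force: [0.9, -1.4, -1.4]
width: 0.0191
finger_force: 59.5
```

Request:
jog_arm([
  [[0,0,0],[0,0,0],0.6],
  [[0,0,0],[0,0,0],0.5],
  [[0,0,0],[0,0,0],0.5],
  [[0,0,0],[0,0,0],0.5],
  [[0,0,0],[0,0,0],0.5],
])

```text
clock: 10.75
eef_pos: [0.4625, -0.1807, 0.0888]
ee_rot: [[-0.92, 0.392, -0.0], [0.392, 0.92, 0.0], [0.0, 0.0, -1.0]]
force: [-0.3, 0.1, 0.2]
width: 0.0425
finger_force: 0.0
```

Run:
```python
from h import *
import pickle
c=cam('wrist'); s=manip.sense(); print(s['eef_pos'],s['width'],s['clock'],s['force']); pickle.dump(c,open('c7.pkl','wb'))
P=cloud(c); S=np.array([.4848,-.1896]); a=np.radians(157); R=np.array([[np.cos(a),np.sin(a)],[-np.sin(a),np.cos(a)]])
Q=(P[...,:2]-S)@R.T*1000
for v in range(232,380,8):
    print(v,[(*np.round(Q[v,u]).astype(int).tolist(),int(round(P[v,u,2]*1000))) for u in (290,296,302,308,314,320,326,332,338,344,350)])
```

```text
[ 0.4624768  -0.18074678  0.08879811] 0.04300548701092267 10.8 [-0.47326024  0.00304039 -0.34968258]
232 [(26, 24, 14), (27, 19, 16), (36, 13, 48), (37, 9, 51), (38, 5, 53), (38, 2, 55), (38, -2, 56), (37, -6, 53), (37, -10, 52), (27, -16, 17), (26, -21, 15)]
240 [(36, 20, 65), (35, 16, 61), (36, 12, 67), (37, 9, 68), (38, 5, 70), (38, 2, 73), (38, -2, 70), (37, -5, 70), (37, -9, 68), (36, -13, 64), (35, -16, 61)]
248 [(34, 19, 73), (35, 15, 78), (37, 12, 82), (37, 8, 84), (37, 5, 84), (38, 2, 86), (38, -1, 86), (37, -5, 84), (37, -8, 83), (36, -11, 81), (34, -15, 76)]
256 [(34, 18, 88), (34, 14, 88), (34, 11, 88), (35, 8, 89), (35, 5, 89), (35, 2, 89), (35, -1, 89), (34, -5, 88), (34, -8, 88), (34, -11, 88), (35, -14, 89)]
264 [(30, 18, 88), (29, 15, 87), (30, 11, 88), (30, 8, 89), (30, 5, 88), (30, 2, 89), (30, -1, 89), (30, -5, 89), (30, -8, 88), (30, -11, 89), (30, -14, 89)]
272 [(25, 18, 88), (25, 15, 88), (25, 11, 87), (25, 8, 89), (25, 5, 88), (26, 2, 89), (25, -1, 89), (25, -5, 89), (26, -8, 89), (25, -11, 89), (25, -14, 88)]
280 [(21, 18, 88), (20, 15, 88), (21, 11, 89), (25
[... 1396 characters left out ...]
8, 141), (-19, -15, 89)]
352 [(-24, 19, 89), (14, 11, 142), (15, 9, 143), (14, 7, 142), (15, 4, 143), (14, 2, 142), (14, -1, 143), (14, -3, 143), (14, -5, 142), (14, -8, 142), (-25, -16, 88)]
360 [(-30, 19, 89), (-30, 16, 89), (-29, 12, 90), (-29, 9, 89), (-30, 5, 89), (-30, 2, 88), (-30, -2, 88), (-29, -5, 89), (-30, -9, 89), (-30, -12, 89), (-30, -16, 89)]
368 [(-57, 22, 61), (-58, 18, 60), (-36, 12, 88), (-36, 9, 88), (-36, 5, 88), (-36, 2, 88), (-35, -2, 89), (-35, -5, 89), (-36, -9, 88), (-59, -15, 59), (-58, -19, 60)]
376 [(-57, 22, 69), (-59, 18, 67), (-59, 14, 66), (-60, 10, 66), (-60, 6, 65), (-60, 2, 66), (-59, -2, 66), (-60, -6, 66), (-59, -10, 67), (-59, -14, 67), (-57, -18, 69)]
```

The key stands loosely and upright: head top at about 0.144 m, stand x ≈ 22 mm, y ≈ 1.6 mm, level. I'll raise clear, close the fingers and centre them over the head.

Request:
jog_arm([
  [[0,0,0.05],[0,0,0],0.5],
  [[0,0,0.3],[0,0,0],0.5],
  [[0,0,0.5],[0,0,0],0.5],
  [[0,0,0.4],[0,0,0],0.5],
  [[0,0,0.3],[0,0,0],0.5],
])

```text
clock: 11.22
eef_pos: [0.4629, -0.181, 0.1523]
ee_rot: [[-0.92, 0.392, 0.001], [0.392, 0.92, -0.001], [-0.001, -0.0, -1.0]]
force: [0.2, -0.1, 0.3]
width: 0.0426
finger_force: 0.0
```

Request:
jog_arm([
  [[0.045,-0.05,0],[0,0,0],1],
  [[0,0,0],[0,0,0],1],
  [[0,0,0],[0,0,0],1],
  [[0,0,0],[0,0,0],1],
  [[0,0,0],[0,0,0],1],
])

```text
clock: 11.63
eef_pos: [0.4638, -0.1825, 0.1499]
ee_rot: [[-0.92, 0.392, -0.001], [0.392, 0.92, 0.001], [0.002, 0.0, -1.0]]
force: [-0.4, 0.2, 0.2]
width: -0.0001
finger_force: 0.0
```

Request:
jog_arm([
  [[0,0,0],[0,0,0],1],
  [[0,0,0],[0,0,0],1],
])

```text
clock: 11.8
eef_pos: [0.4641, -0.1826, 0.1504]
ee_rot: [[-0.92, 0.392, -0.001], [0.392, 0.92, 0.0], [0.001, 0.0, -1.0]]
force: [1.3, 1.3, -0.0]
width: 0.0
finger_force: 0.0
```

Run:
```python
from h import *
import pickle
c=cam('wrist'); s=manip.sense(); print(s['eef_pos'],s['width'],s['clock'],s['force'])
P=cloud(c); S=np.array([.4848,-.1896]); a=np.radians(157); R=np.array([[np.cos(a),np.sin(a)],[-np.sin(a),np.cos(a)]])
Q=(P[...,:2]-S)@R.T*1000; z=P[...,2]
m=(z>.138)&(z<.149)&(abs(Q[...,0]-22)<20)&(abs(Q[...,1])<20)
q=Q[m]; print('head',m.sum(),np.percentile(q,[1,50,99],axis=0).round(1).tolist(),z[m].mean())
# planarity
A=np.c_[q,np.ones(len(q))]; print('tilt',np.linalg.lstsq(A,z[m]*1000,rcond=None)[0].round(3))
m=(z>.15)&(z<.2)&(abs(Q[...,0]-22)<25)&(abs(Q[...,1])<15); q=Q[m]; print('tips',z[m].min(),np.percentile(q,[1,50,99],axis=0).round(1).tolist())
```

```text
[ 0.46421152 -0.1826948   0.15054969] 0.0002889612977285019 11.85 [-0.16416117 -0.81377156  0.33608501]
head 977 [[13.6, -7.7], [24.9, 1.8], [31.5, 11.9]] 0.1422193245287225
tilt [-6.20000e-02 -8.00000e-03  1.43759e+02]
tips 0.17785360660241306 [[28.1, -10.1], [32.5, 2.5], [33.5, 14.7]]
```

Request:
jog_arm([
  [[0,0,-0.2],[0,0,0],1],
  [[0,0,-0.3],[0,0,0],1],
  [[0,0,-0.15],[0,0,0],1],
  [[0,0,-0.05],[0,0,0],1],
  [[0,0,0],[0,0,0],1],
])

```text
clock: 12.27
eef_pos: [0.4638, -0.1825, 0.1221]
ee_rot: [[-0.92, 0.392, -0.001], [0.392, 0.92, 0.001], [0.001, 0.0, -1.0]]
force: [-0.3, 0.1, -0.1]
width: -0.0001
finger_force: 0.0
```

Request:
jog_arm([
  [[0,0,0],[0,0,0],1],
  [[0,0,-0.03],[0,0,0],1],
  [[0,0,-0.02],[0,0,0],1],
  [[0,0,-0.02],[0,0,0],1],
  [[0,0,0],[0,0,0],1],
])

```text
clock: 12.68
eef_pos: [0.4644, -0.1828, 0.12]
ee_rot: [[-0.92, 0.392, 0.0], [0.392, 0.92, -0.0], [-0.0, -0.0, -1.0]]
force: [-0.4, -0.7, 0.4]
width: -0.0
finger_force: 0.0
```

Request:
jog_arm([
  [[0,0,-0.03],[0,0,0],1],
  [[0,0,-0.03],[0,0,0],1],
  [[0,0,-0.03],[0,0,0],1],
  [[0,0,-0.02],[0,0,0],1],
  [[0,0,0],[0,0,0],1],
])

```text
clock: 13.1
eef_pos: [0.4644, -0.1828, 0.1155]
ee_rot: [[-0.92, 0.392, 0.0], [0.392, 0.92, -0.0], [-0.0, -0.0, -1.0]]
force: [-0.1, 0.2, 0.8]
width: -0.0
finger_force: 0.0
```

Request:
jog_arm([
  [[0,0,-0.02],[0,0,0],1],
  [[0,0,-0.02],[0,0,0],1],
  [[0,0,-0.02],[0,0,0],1],
  [[0,0,-0.02],[0,0,0],1],
  [[0,0,0],[0,0,0],1],
])

```text
clock: 13.52
eef_pos: [0.4643, -0.1828, 0.1122]
ee_rot: [[-0.92, 0.392, -0.0], [0.392, 0.92, -0.0], [0.0, -0.0, -1.0]]
force: [0.1, 0.7, 0.1]
width: -0.0001
finger_force: 0.0
```

Request:
jog_arm([
  [[0,0,-0.02],[0,0,0],1],
  [[0,0,-0.02],[0,0,0],1],
  [[0,0,-0.02],[0,0,0],1],
  [[0,0,-0.02],[0,0,0],1],
])

```text
clock: 13.85
eef_pos: [0.4643, -0.1828, 0.1091]
ee_rot: [[-0.92, 0.392, -0.0], [0.392, 0.92, 0.0], [0.0, 0.0, -1.0]]
force: [-0.2, -0.1, 1.7]
width: 0.0006
finger_force: 1.0
```

Request:
jog_arm([
  [[0,0,-0.02],[0,0,0],1],
  [[0,0,-0.02],[0,0,0],1],
  [[0,0,-0.02],[0,0,0],1],
])

```text
clock: 14.1
eef_pos: [0.4643, -0.1828, 0.1067]
ee_rot: [[-0.92, 0.392, -0.0], [0.392, 0.92, -0.0], [-0.0, -0.0, -1.0]]
force: [-0.2, 1.2, 1.3]
width: -0.0003
finger_force: 1.0
```

Request:
jog_arm([
  [[0,0,-0.02],[0,0,0],1],
  [[0,0,-0.02],[0,0,0],1],
  [[0,0,-0.02],[0,0,0],1],
])

```text
clock: 14.35
eef_pos: [0.4643, -0.1828, 0.1043]
ee_rot: [[-0.92, 0.392, -0.0], [0.392, 0.92, 0.0], [0.0, -0.0, -1.0]]
force: [-0.3, 0.8, 1.5]
width: -0.0003
finger_force: 1.0
```

```bash
cat > chk.py <<'E'
from h import *
c=cam('wrist'); s=manip.sense(); print(s['eef_pos'],s['clock'],s['force'].round(1) if hasattr(s['force'],'round') else s['force'])
P=cloud(c); S=np.array([.4848,-.1896]); a=np.radians(157); R=np.array([[np.cos(a),np.sin(a)],[-np.sin(a),np.cos(a)]])
Q=(P[...,:2]-S)@R.T*1000; z=P[...,2]*1000
# +x face of head & blade near y=2, by height
for lo in range(92,146,4):
    m=(z>lo)&(z<lo+4)&(abs(Q[...,1]-2)<5)&(Q[...,0]>15)&(Q[...,0]<36)
    if m.sum()>5: print(lo,m.sum(),np.median(Q[m],axis=0).round(1),end='; ')
for lo in range(95,145,6):
    m=(z>lo)&(z<lo+6)&(Q[...,0]>15)&(Q[...,0]<36)&(abs(Q[...,1])<18)
    if m.sum()>5: print('\ny',lo,np.percentile(Q[m][:,1],[3,97]).round(1),end='')
E
python3 chk.py
```

```text
[ 0.46431924 -0.18277401  0.10418783] 14.4 [-0.4 -0.3  1.1]
92 24 [26.5  2.1]; 108 53 [31.3  2.4]; 112 63 [31.3  1.9]; 116 65 [31.3  2.5]; 120 66 [31.3  2. ]; 124 83 [31.3  2. ]; 128 12 [31.1  2. ]; 132 75 [32.6  2.1]; 136 91 [32.6  2.1]; 140 102 [32.6  1.9]; 144 109 [32.6  2.1]; 
y 107 [-7.  11.1]
y 113 [-6.9 11.4]
y 119 [-7.  11.5]
y 125 [-7.7 11.7]
y 131 [-7.5 13.8]
y 137 [-9.2 15.4]
y 143 [-9.6 15.9]
```

The key is going down upright, with its face vertical at x = 31.3 mm and head centre at about 0.119 m. Continuing in finer steps.

Request:
jog_arm([
  [[0,0,-0.015],[0,0,0],1],
  [[0,0,-0.015],[0,0,0],1],
  [[0,0,-0.015],[0,0,0],1],
])

```text
clock: 14.65
eef_pos: [0.4643, -0.1828, 0.1025]
ee_rot: [[-0.92, 0.392, -0.0], [0.392, 0.92, 0.0], [0.0, -0.0, -1.0]]
force: [0.4, 0.8, 2.6]
width: -0.0
finger_force: 1.0
```

Request:
jog_arm([
  [[0,0,-0.015],[0,0,0],1],
  [[0,0,-0.015],[0,0,0],1],
])

```text
clock: 14.82
eef_pos: [0.4644, -0.1828, 0.1014]
ee_rot: [[-0.92, 0.392, 0.0], [0.392, 0.92, -0.0], [-0.0, -0.0, -1.0]]
force: [-0.4, 0.2, 2.7]
width: 0.0005
finger_force: 1.1
```

Request:
jog_arm([
  [[0,0,-0.015],[0,0,0],1],
  [[0,0,-0.015],[0,0,0],1],
])

```text
clock: 14.98
eef_pos: [0.4643, -0.1828, 0.1001]
ee_rot: [[-0.92, 0.392, -0.0], [0.392, 0.92, 0.0], [0.0, 0.0, -1.0]]
force: [-0.4, 0.2, 2.3]
width: 0.0
finger_force: 1.1
```

Request:
jog_arm([
  [[0,0,-0.015],[0,0,0],1],
  [[0,0,-0.015],[0,0,0],1],
])

```text
clock: 15.15
eef_pos: [0.4643, -0.1828, 0.0991]
ee_rot: [[-0.92, 0.392, 0.0], [0.392, 0.92, -0.0], [-0.0, -0.0, -1.0]]
force: [-1.9, 1.3, 6.9]
width: -0.0
finger_force: 3.4
```

It has become stiff. Using smaller steps up to about 15 N.

Request:
jog_arm([
  [[0,0,-0.01],[0,0,0],1],
  [[0,0,-0.01],[0,0,0],1],
])

```text
clock: 15.32
eef_pos: [0.4643, -0.1828, 0.0986]
ee_rot: [[-0.92, 0.392, 0.0], [0.392, 0.92, -0.0], [-0.0, -0.0, -1.0]]
force: [-1.5, 1.5, 9.4]
width: -0.0002
finger_force: 4.9
```

Request:
jog_arm([
  [[0,0,0],[0,0,0],1],
])

```text
clock: 15.4
eef_pos: [0.4644, -0.1828, 0.0986]
ee_rot: [[-0.92, 0.392, 0.0], [0.392, 0.92, -0.0], [-0.0, -0.0, -1.0]]
force: [-2.7, 0.5, 6.9]
width: -0.0
finger_force: 3.6
```

Request:
jog_arm([
  [[0,0,-0.01],[0,0,0],1],
  [[0,0,-0.01],[0,0,0],1],
])

```text
clock: 15.57
eef_pos: [0.4644, -0.1829, 0.098]
ee_rot: [[-0.92, 0.392, 0.0], [0.392, 0.92, -0.0], [-0.0, -0.0, -1.0]]
force: [-3.8, 1.1, 14.0]
width: 0.0001
finger_force: 6.5
```

Request:
jog_arm([
  [[0,0,-0.01],[0,0,0],1],
])

```text
clock: 15.65
eef_pos: [0.4644, -0.1829, 0.0977]
ee_rot: [[-0.92, 0.392, 0.0], [0.392, 0.92, -0.0], [-0.0, -0.0, -1.0]]
force: [-3.9, 1.4, 14.3]
width: 0.0002
finger_force: 7.3
```

Request:
jog_arm([
  [[0,0,-0.008],[0,0,0],1],
  [[0,0,0],[0,0,0],1],
  [[0,0,0],[0,0,0],1],
])

```text
clock: 15.9
eef_pos: [0.4644, -0.1829, 0.0975]
ee_rot: [[-0.92, 0.392, 0.0], [0.392, 0.92, -0.001], [-0.001, -0.0, -1.0]]
force: [-3.6, 1.8, 13.9]
width: -0.0
finger_force: 6.9
```

```bash
python3 chk.py
```

```text
[ 0.46440562 -0.18292028  0.09752431] 15.95 [-4.3  1.7 13.7]
100 41 [31.3  2. ]; 104 60 [31.2  2. ]; 108 59 [31.3  2. ]; 112 68 [31.3  2.1]; 116 75 [31.3  2.1]; 120 45 [31.   1.6]; 124 48 [32.5  1.9]; 128 92 [32.6  2.2]; 132 106 [32.5  2. ]; 136 91 [32.6  2.2]; 140 112 [32.6  1.8]; 144 126 [32.6  2.1]; 
y 101 [-6.8 11.3]
y 107 [-6.8 11.4]
y 113 [-6.9 11.5]
y 119 [-7.6 11.8]
y 125 [-7.9 14.2]
y 131 [-9.2 15.9]
y 137 [-9.7 16.1]
y 143 [-9.4 16. ]
```

Request:
jog_arm([
  [[0,0,-0.01],[0,0,0],1],
  [[0,0,0],[0,0,0],1],
  [[0,0,0],[0,0,0],1],
])

```text
clock: 16.2
eef_pos: [0.4644, -0.1829, 0.0972]
ee_rot: [[-0.92, 0.392, 0.001], [0.392, 0.92, -0.001], [-0.001, -0.0, -1.0]]
force: [-4.9, 1.6, 15.6]
width: -0.0
finger_force: 7.6
```

It holds 15.6 N. Backing off straight up and checking the seat.

Request:
jog_arm([
  [[0,0,0.03],[0,0,0],1],
  [[0,0,0.1],[0,0,0],1],
  [[0,0,0.4],[0,0,0],1],
  [[0,0,0.5],[0,0,0],1],
  [[0,0,0.5],[0,0,0],1],
])

```text
clock: 16.62
eef_pos: [0.4638, -0.1825, 0.1579]
ee_rot: [[-0.92, 0.392, -0.001], [0.392, 0.92, 0.001], [0.001, 0.0, -1.0]]
force: [0.0, -0.1, -0.8]
width: -0.0002
finger_force: 0.0
```

Request:
jog_arm([
  [[0,0,0],[0,0,0],1],
  [[0,0,0],[0,0,0],1],
  [[0,0,0],[0,0,0],1],
])

```text
clock: 16.87
eef_pos: [0.4641, -0.1826, 0.1569]
ee_rot: [[-0.92, 0.392, -0.001], [0.392, 0.92, 0.0], [0.001, 0.0, -1.0]]
force: [0.1, -0.1, 0.6]
width: 0.0001
finger_force: 0.0
```

```bash
python3 chk.py
```

```text
[ 0.46382212 -0.18247617  0.1566398 ] 16.9167 [-0.3  0.2  0.1]
100 15 [31.4  2.2]; 104 25 [31.3  2.2]; 108 21 [31.4  2.2]; 112 30 [31.4  2.2]; 116 34 [31.3  1.6]; 120 389 [23.4  1.6]; 
y 101 [-6.9 11.6]
y 107 [-6.9 11.4]
y 113 [-6.7 11.3]
y 119 [-7.  11.7]
```

The key is upright and seated: head top at about 0.122 m, face vertical, head centre at stand x ≈ 21.4 mm, and nothing touching it. Handing in.

```bash
python3 -c "
from rig import manip; print(manip.hand_in())"
```

```text
the job is handed in; nothing more can be done
None
```

The key is wedged upright in the keyway, head centre about 112 mm up; it held a 15.6 N push (the highest reading), the gripper is clear, and the job is handed in at about 17 s, with no verdict returned.

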